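# Drop the jig cover onto its hidden pin and hold it down

### The job

Pick up the wooden cover by its dark grip block and set it on the green pin jig, lined up square with the jig: the brass pin stands somewhere along the deck's slot and is hidden once the cover is over it, so you may need to feel along the slot until the cover drops onto the pin and lies flat on the deck. Then press the cover and the sprung deck all the way down, and finish while still gripping the cover and holding it down there; do not let go. Leave the tape roll, the rosette block and the bolt where they are.

Things in the scene. Friction and masses are not known exactly. Their poses are not given: they have to be found in the camera images.
- cover: Loose jig cover, 0.3 to 0.65 kg: pale wooden plate 120 (x) x 90 (y) x 18 mm, on it a dark foot 40 x 80 x 6 mm and a dark grip block 26 (x) x 70 (y) mm, its top 60 mm above the underside. A round hole 17 mm wide, 18 mm deep, opens in the middle of the underside, unseen from above. Origin: centre of the underside, z up. Starts flat on the bench. Either way round (yaw + pi) is fine.
- grip (a point): Point to grip on the cover: in the middle of the grip block, 47 mm above the plate's underside (13 mm below the block's top). Grip across the block's 26 mm width, that is along the cover's x.
- jig: Fixed pin jig: green base 190 (x) x 150 (y) x 20 mm carrying a plywood deck 160 x 120 mm on springs. Origin: centre of the underside; x runs along the deck's slot. A fixed 12 mm brass pin stands in the slot at y = 0, at an unmeasured x from -20 to 20 mm; chamfered tip 55 mm above the bench, 5 mm proud of the deck at rest. A cover lowered off the pin's place rests on the tip.
- deck_top (a point): Centre of the deck's top face, 50 mm above the bench at rest, above the jig's origin; axes as the jig's. The slot in the deck is 20 mm wide and 64 mm long.
- deck (a joint): How far the deck is pressed down: 0 at rest, 0.010 m fully down (stop). Springs: about 9 N on the deck to start it moving, 19 N fully down, of which the cover's weight gives 3 to 6.5 N; it does not sink under the cover alone and springs back when released.
- tape: Bystander: blue ring (tape roll) lying flat, 90 mm across, 24 mm high. Origin: centre of its underside.
- rosette: Bystander: pale wooden block with a round rosette, 70 x 70 x 26 mm. Origin: centre of its underside.
- bolt: Bystander: steel bolt standing on its head, head 32 mm across, 72 mm high. Origin: centre of its underside.
Things that resemble listed ones, but are neither listed nor needed, are in the scene too. There is more than one size of the cover; the job needs the smallest.

How it is judged:
On the way, in this order (a step that is already met when the one before it is completed fails the run):
1. the cover has been lifted clear of the bench and the deck (height (world z) of cover above 0.053 m and contact force between the fingers and cover above 1 N), for 0.1 s.
2. the cover has dropped onto the pin and lies flat on the deck, lined up with the jig (x of cover in the frame of jig between -0.028 and 0.028 m and y of cover in the frame of jig between -0.006 and 0.006 m and z of cover in the frame of deck_top below 0.002 m and angle between cover's own z axis and vertical below 0.03 rad and angle between the x axis of cover and the x axis of jig, either way round below 0.17 rad), for 0.1 s.
At the end, for the whole second after the job is handed in: The gripper still holds the cover, still and pressed down: deck down over 7.5 mm by the cover (over 8 N), not the arm; cover flat on the deck (2 mm, 0.03 rad), within 6 mm of the slot line and 28 mm of the jig's centre, in line with the jig within 0.17 rad (all of step 2 and value of joint deck above 0.0075 m and z of cover in the frame of deck_top above -0.003 m and contact force between the fingers and cover above 2 N and contact force between cover and deck above 8 N and contact force between the arm and jig below 1 N and linear speed of cover below 0.02 m/s); the arm keeps its last pose, push and grip.
It fails at once if the tape roll is moved by more than 15 mm (distance of tape from where it was at the start of the episode above 0.015 m).
It fails at once if the rosette block is moved by more than 15 mm (distance of rosette from where it was at the start of the episode above 0.015 m).
It fails at once if the bolt is moved by more than 15 mm (distance of bolt from where it was at the start of the episode above 0.015 m).
It also fails if it takes over 64 s, if anything falls off the work surface, if the arm or the gripper's body presses on something with over 40 N, if the wrist force passes 120 N, or if a joint passes its speed limit or range.

### The arm

A 7-joint arm with a two-finger parallel gripper is mounted at the origin on the work surface. World frame = base frame: x ahead of the robot, y to its left, z up, the work surface at z = 0. Lengths are in m, angles in rad, forces in N, time in s.
With the tool pointing down it reaches from about 0.35 to 0.9 m from the base axis. Payload 8.1 kg.
Tool frame: the origin (TCP) lies at the very end of the fingers, on their centre line; the grasp point (between the pads) lies 19 mm behind it (grasp_offset is the distance from the TCP to the grasp point, in m); z points along the fingers, y is the line along which they close (so a half turn about z gives the same grasp; the last joint's range is limited). The gripper opens to 92 mm and grips with 3 to 60 N. Pads are 19 mm wide; open, the fingers measure 130 mm over their backs; the gripper's body (75 mm by 190 mm) begins 47 mm behind the grasp point.
Start: joints at [-1.344, 0.434, 0.025, 1.573, -0.012, 1.134, -0.075], TCP at [0.202, 0.591, 0.227] pointing down, gripper open.
Joint ranges: [-2.62, 2.62], [-0.44, 2.09], [-1.27, 1.32], [0.08, 2.57], [-1.32, 4.46], [0.12, 2], [-2.74, 2.74]. Speed limits (rad/s): [2.22, 2.22, 3.01, 3.01, 3.14, 3.14, 3.14].

### API

Orientations are given as a rotation vector (axis times angle).
In Python, from cell import observe, get_image, camera_params, sign_off, silhouettes, grasp_offset gives the robot as it stands. The module is installed in compiled form; this text tells all that it offers.
- The arm moves only by the tool jog_arm, never from a script. Its argument "motion" is a list that holds one entry, the list of rows, each a list of 7 numbers: the shift along the tool's x, y, z in m, then the turn, a rotation vector about the tool's x, y, z in rad, then the closure, from -1 (fully open) to 1 (shut), so that 0 is half open. In form: [[[dx, dy, dz, wx, wy, wz, hand], ...]]. A call has 1 to 10 rows; each row is the pose to reach, as a shift and turn from the pose commanded when the call began, along the tool's axes at that moment; what a row does not reach only later rows make up. A row lasts 1/12 s, in which the tool goes at most 41.7 mm and 7.16 degrees, less where a joint would pass 70% of its speed; a pose out of reach is approached as far as the arm can. A call with a gripper value outside its range is refused whole. The fingers move at their own pace and stop on an object; "force" is the grip in N (left out, the last holds). Time passes only in rows, so rows that repeat a pose let the fingers close. It gives the time, the measured TCP pose, the force, the opening and the grip force at its end, in the units of the state.
- observe(): the state, without advancing time (a new reading comes with each control period).
- get_image(name): name is "side" or "top" or "wrist"; returns the picture (384x512x3 uint8, red, green, blue); there is no depth.
- camera_params(name): a dict with "vertical_fov" (degrees; the focal length in pixels is half the picture's height over the tangent of half this angle, whatever the lens; pixels are square), "cx", "cy" (the principal point, pixels), "dist_coeffs" ([k1, k2, p1, p2, k3] as OpenCV has them; the pictures are not rectified), "T" (4x4, takes a point from camera to world coordinates). Camera axes: x right, y down, z forward; pixel columns grow to the right and rows downward; lengths in m; the calibration is good to about 2 mm. A picture is of the moment at which its call begins: read the wrist's pose just before it. camera_params takes no time and is no camera call; for the wrist camera it gives the pose at the moment of the call.
- sign_off(): hands the job in; it is judged then, once.
Trained networks look in the newest picture that a camera, given by its name, has taken for a name from the list of things; names that differ only in an ending like _2 or _b are one class to them, and where a whole thing is asked for, a point or a joint stands for the part that bears it (a point fixed in the world has none). Each returns a list of dicts, best first, with "p" (0 to 1); they miss things now and then, are a little off and sometimes report something else, mostly with a low value. They report only what shows in the picture. A call takes as long as a camera call. They do not tell look-alikes from the thing itself.
- silhouettes(query, camera): "mask" (384x512 bool, what is visible of it) and "pixel" ([column, row] in pixels, amid what is visible of it).
The state is a dict: "clock": time; "joints": joint angles; "dq": joint speeds; "joint_efforts": joint torques, N m; "position": TCP position; "ee_rot": TCP orientation; "force": force on the tool from outside, world axes, zero at the start; "ft_torque": the same for the moment, N m; "width": opening from 0.0 (shut) to 1.0 (fully open); "gripper_force": force on a finger pad.
Only numpy, scipy, OpenCV 4.12 (cv2) and the standard library are available. Lean on these libraries where they do the work, as an engineer would, in place of code of your own. Each camera call takes 0.05 s, during which the arm holds its last target. There are 200 camera calls.

## Working session

There is one attempt and no reset: what is moved stays moved. The work goes in short steps, Python scripts to look and compute and a tool call to move; the robot and the scene stay as the last step left them, time stands still between calls to the robot, and variables do not carry over. Pictures are saved under pics/ and viewed, at most 10 in all, crops included, and the job is handed in when it is done.

Besides the shell and the picture viewer there is one more tool, called after ">>>" as name(argument=value, ...) on one line, values as JSON. jog_arm: Moves the arm, as the interface text tells. Its arguments: {"type":"object","properties":{"motion":{"type":"array"},"force":{"type":"number"}},"required":["motion"]}

```bash
mkdir -p pics
cat > h.py <<'E'
import numpy as np, cv2
from cell import *
def ray(cam,px):
    p=camera_params(cam);f=192/np.tan(np.radians(p["vertical_fov"])/2)
    K=np.array([[f,0,p["cx"]],[0,f,p["cy"]],[0,0,1]])
    u=cv2.undistortPoints(np.array(px,float).reshape(-1,1,2),K,np.array(p["dist_coeffs"],float)).reshape(-1,2)
    T=np.array(p["T"]);d=np.c_[u,np.ones(len(u))]@T[:3,:3].T
    return T[:3,3],d
def onz(cam,px,z):
    o,d=ray(cam,px);return o+d*((z-o[2])/d[:,2])[:,None]
def save(cam,name):
    im=get_image(cam);cv2.imwrite("pics/"+name+".png",im[...,::-1]);return im
E
python3 - <<'E'
from h import *
o=observe();print(o["position"],o["ee_rot"],o["force"],o["clock"],grasp_offset)
a=save("top","t0")
for q,z in [("cover",.018),("grip",.06),("jig",.02),("deck",.05),("tape",.024),("rosette",.026),("bolt",.07)]:
    for s in silhouettes(q,"top"):
        m=s["mask"].astype(np.uint8)
        c=max(cv2.findContours(m,0,2)[0],key=cv2.contourArea)
        w=onz("top",c.reshape(-1,2),z)[:,:2].astype(np.float32)
        print(q,round(s["p"],2),np.round(s["pixel"]),"rect",[np.round(v,3) for v in cv2.minAreaRect(w)])
E
```

```text
[0.20232165 0.59081033 0.22595976] [-5.15867165e-01 -3.09886027e+00  2.43844234e-03] [-1.22101747 -0.15520753 -0.41528518] 0.0 0.0188
cover 0.78 [152. 203.] rect [array([0.46 , 0.407]), array([0.178, 0.129]), np.float64(85.376)]
cover 0.75 [203. 280.] rect [array([0.247, 0.249]), array([0.174, 0.135]), np.float64(61.198)]
cover 0.7 [218. 202.] rect [array([0.471, 0.203]), array([0.093, 0.121]), np.float64(75.802)]
cover 0.23 [351. 207.] rect [array([ 0.462, -0.197]), array([0.126, 0.165]), np.float64(65.435)]
grip 0.98 [150. 204.] rect [array([0.459, 0.395]), array([0.175, 0.131]), np.float64(85.457)]
grip 0.89 [200. 280.] rect [array([0.253, 0.244]), array([0.169, 0.129]), np.float64(61.848)]
grip 0.56 [219. 201.] rect [array([0.469, 0.198]), array([0.093, 0.12 ]), np.float64(76.246)]
jig 0.67 [352. 207.] rect [array([ 0.461, -0.188]), array([0.155, 0.195]), np.float64(65.496)]
deck 0.79 [350. 206.] rect [array([ 0.461, -0.189]), array([0.124, 0.163]), np.float64(65.401)]
tape 0.72 [303. 120.] rect [array([ 0.69 , -0.037]), array([0.092, 0.087]), np.float64(0.524)]
tape 0.6 [350. 207.] rect [array([ 0.459, -0.187]), array([0.155, 0.193]), np.float64(65.685)]
rosette 0.75 [215. 120.] rect [array([0.723, 0.209]), array([0.072, 0.071]), np.float64(63.823)]
```

View pics/t0.png

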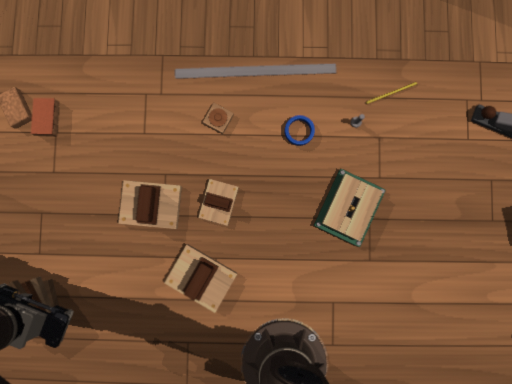

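Small cover is the one at pixel (218,202), about 93 x 121 mm. The jig is at (351,207), with its slot and a brass spot near (353,205). The bigger covers are at (150,204) and (201,280).

```bash
cat >> h.py <<'E'
from scipy.spatial.transform import Rotation as R
def yawdown(th): # tool y along world angle th, z down
    y=np.array([np.cos(th),np.sin(th),0]);z=np.array([0,0,-1.]);return np.c_[np.cross(y,z),y,z]
def go(p,thdeg):
    o=observe();R0=R.from_rotvec(o["ee_rot"]).as_matrix()
    best=min((R.from_matrix(R0.T@yawdown(np.radians(thdeg+k))).as_rotvec() for k in (0,180)),key=np.linalg.norm)
    print("shift",np.round(R0.T@(np.array(p)-o["position"]),4),"turn",np.round(best,3))
E
python3 - <<'E'
from h import *
o=observe();print(np.round(R.from_rotvec(o["ee_rot"]).as_matrix(),3))
p=camera_params("wrist");T=np.array(p["T"]);print(np.round(T,3),p["vertical_fov"])
R0=R.from_rotvec(o["ee_rot"]).as_matrix();print("cam in tool",R0.T@(T[:3,3]-o["position"]))
go([.471,.203,.227],-14.2)
go([.461,-.189,.227],-24.5)
E
```

```text
[[-0.946  0.324 -0.   ]
 [ 0.324  0.946 -0.   ]
 [-0.    -0.    -1.   ]]
[[ 0.324  0.907  0.268  0.131]
 [ 0.946 -0.31  -0.092  0.615]
 [-0.     0.283 -0.959  0.385]
 [ 0.     0.     0.     1.   ]] 60.58848325174257
cam in tool [ 0.07485502 -0.00073674 -0.15820334]
shift [-3.799e-01 -2.803e-01 -3.000e-04] turn [-0.     0.     1.489]
shift [-4.974e-01 -6.544e-01 -2.000e-04] turn [-0.    -0.    -1.473]
```

>>> jog_arm(motion=[[[-0.38,-0.28,0,0,0,1.489,-1],[-0.38,-0.28,0,0,0,1.489,-1],[-0.38,-0.28,0,0,0,1.489,-1],[-0.38,-0.28,0,0,0,1.489,-1],[-0.38,-0.28,0,0,0,1.489,-1],[-0.38,-0.28,0,0,0,1.489,-1],[-0.38,-0.28,0,0,0,1.489,-1],[-0.38,-0.28,0,0,0,1.489,-1],[-0.38,-0.28,0,0,0,1.489,-1],[-0.38,-0.28,0,0,0,1.489,-1]]])

```text
clock: 1.23
position: [0.4405, 0.2471, 0.2271]
ee_rot: [-2.238, -2.205, -0.001]
force: [1.1, 0.8, 0.5]
width: 0.997
gripper_force: 0.0
```

Run:
```python
from h import *
o=observe();print(o["position"],o["ee_rot"],o["clock"])
go([.471,.203,.227],-14.2)
go([.461,-.189,.227],-24.5)
```

```text
[0.4405192  0.24707508 0.22712469] [-2.23795199e+00 -2.20450660e+00 -1.47744982e-03] 1.2333
shift [-0.0436  0.0311  0.0001] turn [ 0.    -0.001  0.233]
shift [-4.357e-01  2.700e-02 -2.000e-04] turn [ 0.    -0.001  0.413]
```

>>> jog_arm(motion=[[[-0.0436,0.031,0,0,0,0.233,-1],[-0.0436,0.031,0,0,0,0.233,-1],[-0.0436,0.031,0,0,0,0.233,-1],[-0.0436,0.031,0,0,0,0.233,-1]]])

```text
clock: 1.57
position: [0.4705, 0.2045, 0.2268]
ee_rot: [-2.473, -1.937, -0.0]
force: [-0.7, 0.8, 0.3]
width: 1.0
gripper_force: 0.0
```

Run:
```python
from h import *
a=save("wrist","w1")
o=observe();print(o["position"],o["ee_rot"],o["clock"])
for q,z in [("cover",.018),("grip",.06)]:
    for s in silhouettes(q,"wrist"):
        m=s["mask"].astype(np.uint8)
        c=max(cv2.findContours(m,0,2)[0],key=cv2.contourArea)
        w=onz("wrist",c.reshape(-1,2),z)[:,:2].astype(np.float32)
        print(q,round(s["p"],2),np.round(s["pixel"]),"rect",[np.round(v,4) for v in cv2.minAreaRect(w)])
go([.461,-.189,.227],-24.5)
```

```text
[0.46991041 0.20565201 0.22667977] [-2.47030612e+00 -1.93997674e+00  7.20807896e-05] 1.6167
cover 0.85 [201.  32.] rect [array([0.4542, 0.3565]), array([0.075 , 0.1326]), np.float64(84.4339)]
cover 0.81 [256. 165.] rect [array([0.4698, 0.2035]), array([0.0952, 0.1202]), np.float64(75.9403)]
cover 0.78 [ 56. 166.] rect [array([0.2455, 0.2477]), array([0.1811, 0.1425]), np.float64(61.6759)]
grip 0.91 [ 57. 166.] rect [array([0.2732, 0.2512]), array([0.1594, 0.125 ]), np.float64(61.7344)]
grip 0.85 [200.  32.] rect [array([0.4576, 0.3486]), array([0.0668, 0.1175]), np.float64(85.4175)]
grip 0.83 [255. 164.] rect [array([0.4718, 0.2123]), array([0.0842, 0.1063]), np.float64(75.9281)]
shift [-0.3863  0.0849 -0.0006] turn [-0.001 -0.     0.19 ]
```

View pics/w1.png

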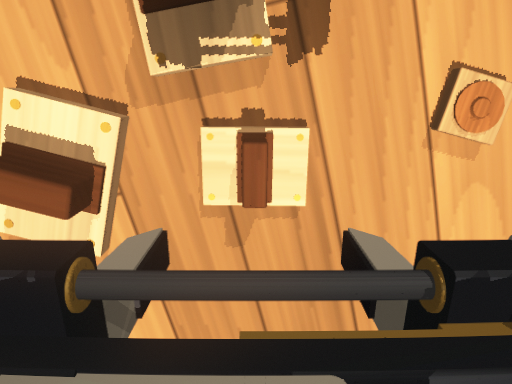

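The small cover sits square under the fingers with its centre at about (256,165), at world (0.470, 0.2035). Next I look at the jig and pin.

>>> jog_arm(motion=[[[-0.386,0.085,0,0,0,0.19,-1],[-0.386,0.085,0,0,0,0.19,-1],[-0.386,0.085,0,0,0,0.19,-1],[-0.386,0.085,0,0,0,0.19,-1],[-0.386,0.085,0,0,0,0.19,-1],[-0.386,0.085,0,0,0,0.19,-1],[-0.386,0.085,0,0,0,0.19,-1],[-0.386,0.085,0,0,0,0.19,-1],[-0.386,0.085,0,0,0,0.19,-1],[-0.386,0.085,0,0,0,0.19,-1]]])

```text
clock: 2.55
position: [0.4598, -0.194, 0.2272]
ee_rot: [2.645, 1.692, 0.0]
force: [0.9, 0.0, -0.8]
width: 1.003
gripper_force: 0.0
```

Run:
```python
from h import *
a=save("wrist","w2")
o=observe();print(o["position"],o["ee_rot"],o["clock"])
for q,z in [("jig",.02),("deck",.05)]:
    for s in silhouettes(q,"wrist"):
        m=s["mask"].astype(np.uint8)
        c=max(cv2.findContours(m,0,2)[0],key=cv2.contourArea)
        w=onz("wrist",c.reshape(-1,2),z)[:,:2].astype(np.float32)
        print(q,round(s["p"],2),np.round(s["pixel"]),"rect",[np.round(v,4) for v in cv2.minAreaRect(w)])
go([.461,-.189,.227],-24.5)
cv2.imwrite("pics/w2c.png",cv2.resize(a[60:240,130:390,::-1],None,fx=3,fy=3,interpolation=2))
```

```text
[ 0.4596015  -0.19640971  0.22737503] [ 2.64614511e+00  1.68727491e+00 -6.64184329e-04] 2.6
jig 0.7 [255. 154.] rect [array([ 0.4623, -0.1889]), array([0.1491, 0.1904]), np.float64(65.6392)]
shift [ 0.0021 -0.0001 -0.0003] turn [ 0.     0.    -0.005]
```

View pics/w2c.png

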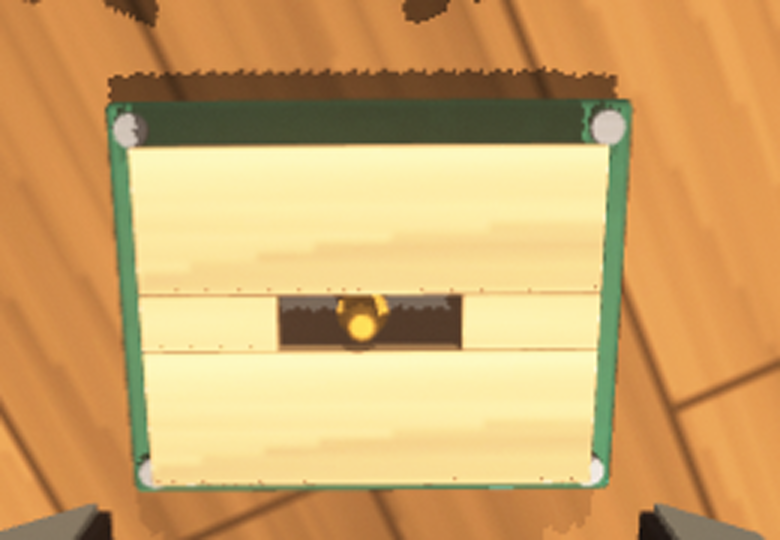

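The jig is square in view. The pin tip is at about (251,168) in the full picture, and the slot runs from about 223 to 284 columns. The arm was still settling, so I measure again.

Run:
```python
from h import *
get_image("wrist");get_image("wrist");p0=observe()["position"]
a=save("wrist","w3");o=observe();print(p0,o["position"],o["clock"])
for q,z in [("jig",.02),("deck",.05)]:
    for s in silhouettes(q,"wrist"):
        m=s["mask"].astype(np.uint8)
        c=max(cv2.findContours(m,0,2)[0],key=cv2.contourArea)
        w=onz("wrist",c.reshape(-1,2),z)[:,:2].astype(np.float32)
        print(q,round(s["p"],2),np.round(s["pixel"]),"rect",[np.round(v,4) for v in cv2.minAreaRect(w)])
# bright yellow tip
hsv=cv2.cvtColor(a,cv2.COLOR_RGB2HSV)[140:190,215:292]
m=((hsv[...,1]>150)&(hsv[...,2]>190)).astype(np.uint8)
n,l,st,ce=cv2.connectedComponentsWithStats(m);print(st[1:],ce[1:]+[215,140])
cv2.imwrite("pics/w3c.png",cv2.resize(a[130:200,200:310,::-1],None,fx=7,fy=7,interpolation=2))
```

```text
[ 0.4606738  -0.18850064  0.22648497] [ 0.46074315 -0.18818244  0.22650285] 2.85
jig 0.76 [251. 160.] rect [array([ 0.462 , -0.1893]), array([0.1476, 0.1891]), np.float64(65.4662)]
deck 0.65 [255. 164.] rect [array([ 0.4625, -0.1896]), array([0.1207, 0.161 ]), np.float64(65.4889)]
[[42 24  4  6 19]
 [29 26  3  3  5]
 [33 30  9  9 65]] [[258.42105263 166.36842105]
 [245.         167.4       ]
 [252.18461538 174.        ]]
```

View pics/w3c.png

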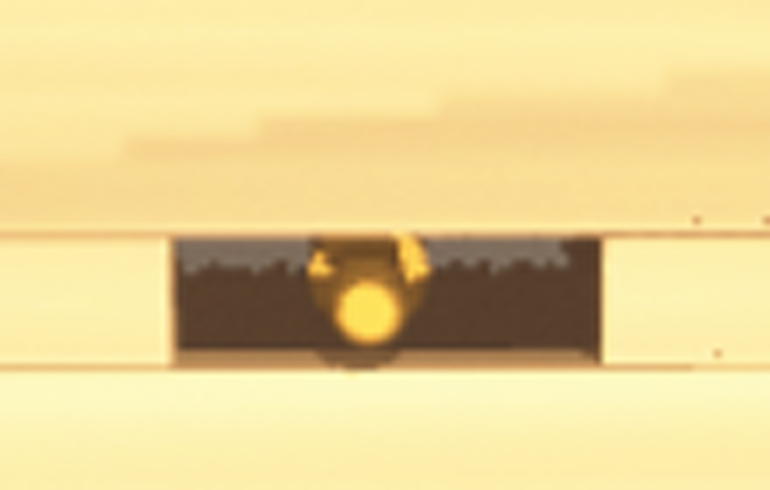

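The tip is at (252.2,174), the slot corners are near columns 224.7 and 286.0, and rows 163.6 to 182.4.

Run:
```python
from h import *
pin=onz("wrist",[[252.2,174]],.055)[0]
c=onz("wrist",[[224.7,163.6],[286,163.6],[286,182.4],[224.7,182.4]],.05)
print("pin",pin,"slot",np.round(c,4),c.mean(0))
a=np.radians(-24.5);ex=np.array([np.cos(a),np.sin(a)]);ey=np.array([-ex[1],ex[0]])
for n,ctr in (("slot",c.mean(0)[:2]),("deck",np.array([.4625,-.1896]))):
    d=pin[:2]-ctr;print(n,d@ex,d@ey)
go([.470,.2035,.227],-14.06)
```

```text
pin [ 0.45944696 -0.18908296  0.055     ] slot [[ 0.4376 -0.1682  0.05  ]
 [ 0.4954 -0.1946  0.05  ]
 [ 0.4875 -0.2131  0.05  ]
 [ 0.4288 -0.1863  0.05  ]] [ 0.46233541 -0.19058826  0.05      ]
slot -0.0032526121817574695 0.00017194326019464453
deck -0.002992558989391544 -0.0007955921649573556
shift [ 3.603e-01 -1.544e-01 -1.000e-04] turn [-0.    -0.001 -0.183]
```

>>> jog_arm(motion=[[[0.3603,-0.1544,0,0,0,-0.183,-1],[0.3603,-0.1544,0,0,0,-0.183,-1],[0.3603,-0.1544,0,0,0,-0.183,-1],[0.3603,-0.1544,0,0,0,-0.183,-1],[0.3603,-0.1544,0,0,0,-0.183,-1],[0.3603,-0.1544,0,0,0,-0.183,-1],[0.3603,-0.1544,0,0,0,-0.183,-1],[0.3603,-0.1544,0,0,0,-0.183,-1],[0.3603,-0.1544,0,0,0,-0.183,-1],[0.3603,-0.1544,0,0,0,-0.183,-1]]])

```text
clock: 3.78
position: [0.4693, 0.2095, 0.2266]
ee_rot: [-2.47, -1.938, -0.002]
force: [-0.4, 0.1, 0.2]
width: 0.998
gripper_force: 0.0
```

>>> jog_arm(motion=[[[0,0,0.04,0,0,0,-1],[0,0,0.08,0,0,0,-1],[0,0,0.1,0,0,0,-1],[0,0,0.12,0,0,0,-1],[0,0,0.12,0,0,0,-1],[0,0,0.12,0,0,0,-1]]])

```text
clock: 4.28
position: [0.4701, 0.2021, 0.1064]
ee_rot: [-2.478, -1.93, 0.003]
force: [0.2, -0.1, 0.1]
width: 0.999
gripper_force: 0.0
```

Run:
```python
from h import *
o=observe();print(o["position"],o["clock"],o["force"])
go([.470,.2035,.0285],-14.06)
for s in silhouettes("cover","wrist") if get_image("wrist") is not None else []:
        m=s["mask"].astype(np.uint8)
        c=max(cv2.findContours(m,0,2)[0],key=cv2.contourArea)
        w=onz("wrist",c.reshape(-1,2),.018)[:,:2].astype(np.float32)
        print(round(s["p"],2),np.round(s["pixel"]),"rect",[np.round(v,4) for v in cv2.minAreaRect(w)])
```

```text
[0.47006441 0.2021412  0.10640568] 4.2833 [ 0.2271366  -0.07933921  0.14279254]
shift [ 0.0014 -0.0003  0.0779] turn [-0.001  0.001 -0.002]
0.89 [ 32. 169.] rect [array([0.3061, 0.2559]), array([0.1121, 0.0563]), np.float64(63.4175)]
0.8 [255. 193.] rect [array([0.4715, 0.1974]), array([0.1048, 0.1212]), np.float64(75.5709)]
0.75 [166.  21.] rect [array([0.4518, 0.3297]), array([0.0426, 0.1379]), np.float64(75.1842)]
```

>>> jog_arm(motion=[[[0.0014,0,0.03,0,0,0,-1],[0.0014,0,0.055,0,0,0,-1],[0.0014,0,0.07,0,0,0,-1],[0.0014,0,0.078,0,0,0,-1],[0.0014,0,0.078,0,0,0,-1],[0.0014,0,0.078,0,0,0,0.1],[0.0014,0,0.078,0,0,0,1],[0.0014,0,0.078,0,0,0,1],[0.0014,0,0.078,0,0,0,1],[0.0014,0,0.078,0,0,0,1]]], force=40)

```text
clock: 5.22
position: [0.4717, 0.2033, 0.0294]
ee_rot: [2.48, 1.928, 0.002]
force: [-0.6, -0.8, 0.4]
width: 0.684
gripper_force: 0.0
```

>>> jog_arm(motion=[[[0,0,0,0,0,0,1],[0,0,0,0,0,0,1],[0,0,0,0,0,0,1],[0,0,0,0,0,0,1],[0,0,0,0,0,0,1]]])

```text
clock: 5.63
position: [0.4713, 0.203, 0.0287]
ee_rot: [-2.48, -1.928, 0.0]
force: [-0.5, -0.7, -0.7]
width: 0.322
gripper_force: 0.0
```

>>> jog_arm(motion=[[[0,0,0,0,0,0,1],[0,0,0,0,0,0,1],[0,0,0,0,0,0,1],[0,0,0,0,0,0,1],[0,0,0,0,0,0,1]]])

```text
clock: 6.05
position: [0.471, 0.203, 0.0287]
ee_rot: [-2.48, -1.928, 0.001]
force: [-1.9, 0.4, 1.0]
width: 0.282
gripper_force: 40.0
```

>>> jog_arm(motion=[[[0,0,-0.02,0,0,0,1],[0,0,-0.05,0,0,0,1],[0,0,-0.08,0,0,0,1],[0,0,-0.11,0,0,0,1],[0,0,-0.12,0,0,0,1],[0,0,-0.12,0,0,0,1],[0,0,-0.12,0,0,0,1],[0,0,-0.12,0,0,0,1]]])

```text
clock: 6.72
position: [0.4702, 0.2027, 0.1471]
ee_rot: [-2.48, -1.928, 0.004]
force: [-0.9, 0.3, -4.2]
width: 0.283
gripper_force: 40.0
```

Run:
```python
from h import *
o=observe();print(o["position"],o["clock"],o["force"],o["width"],o["gripper_force"],o["ft_torque"])
a=save("wrist","w4");save("side","s4")
cv2.imwrite("pics/c4.png",np.vstack([a[...,::-1]]))
go([.4595,-.189,.148],-24.5)
```

```text
[0.47022468 0.20267117 0.14709766] 6.7167 [-0.92564796  0.30392867 -4.15271832] 0.2832311191495856 39.99867796897888 [-0.06886915  0.15348598  0.00797715]
shift [-3.821e-01  8.610e-02 -3.000e-04] turn [-0.002  0.002  0.179]
```

View pics/c4.png

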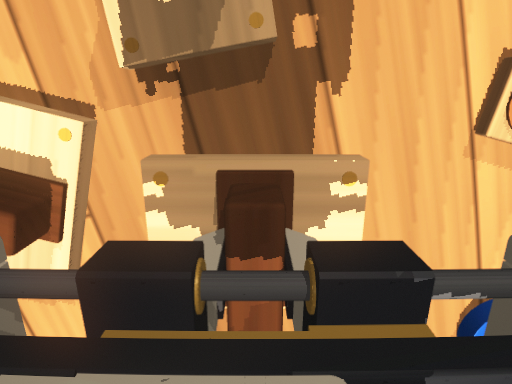

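The cover is held, weighs about 4 N, and is centred between the fingers (columns 143 to 367). I check how far it is offset along the fingers' width from its rear edge (row about 156).

Run:
```python
from h import *
o=observe();R0=R.from_rotvec(o["ee_rot"]).as_matrix()
p=camera_params("wrist");f=192/np.tan(np.radians(p["vertical_fov"])/2)
K=np.array([[f,0,p["cx"]],[0,f,p["cy"]],[0,0,1]])
T=np.array(p["T"]);Ti=np.linalg.inv(T)
pts=[[x,y,z] for x in(.043,.045,.047) for y in(-.06,.06) for z in(.010,.028)]
W=(R0@np.array(pts).T).T+o["position"];C=W@Ti[:3,:3].T+Ti[:3,3]
u=cv2.projectPoints(C,np.zeros(3),np.zeros(3),K,np.array(p["dist_coeffs"]))[0].reshape(-1,2)
for a,b in zip(pts,u):print(a,np.round(b,1))
a=cv2.imread("pics/w4.png")
for c in (160,180,330,350):print(c,[int(v) for v in a[150:176,c].mean(1)])
```

```text
[0.043, -0.06, 0.01] [136.7 161.4]
[0.043, -0.06, 0.028] [147.5 155.4]
[0.043, 0.06, 0.01] [366.7 161.4]
[0.043, 0.06, 0.028] [356.4 155.4]
[0.045, -0.06, 0.01] [136.3 157.6]
[0.045, -0.06, 0.028] [147.1 151.9]
[0.045, 0.06, 0.01] [367.  157.6]
[0.045, 0.06, 0.028] [356.7 151.9]
[0.047, -0.06, 0.01] [135.9 153.8]
[0.047, -0.06, 0.028] [146.8 148.4]
[0.047, 0.06, 0.01] [367.4 153.8]
[0.047, 0.06, 0.028] [357.  148.4]
160 [166, 166, 165, 167, 143, 125, 123, 124, 130, 130, 135, 137, 139, 141, 141, 142, 139, 138, 136, 134, 133, 117, 107, 105, 104, 102]
180 [160, 160, 161, 161, 138, 124, 121, 122, 128, 131, 135, 138, 138, 139, 140, 140, 138, 137, 135, 133, 129, 128, 130, 131, 130, 131]
330 [154, 154, 153, 152, 134, 120, 126, 133, 136, 134, 142, 143, 143, 144, 145, 145, 145, 144, 144, 143, 144, 144, 141, 138, 135, 134]
350 [179, 179, 179, 179, 153, 129, 135, 135, 136, 136, 141, 144, 145, 145, 145, 145, 146, 146, 145, 145, 146, 123, 107, 105, 105, 103]
```

>>> jog_arm(motion=[[[-0.05,0.011,0,0,0,0.02,1],[-0.09,0.02,0,0,0,0.04,1],[-0.13,0.03,0,0,0,0.06,1],[-0.17,0.04,0,0,0,0.08,1],[-0.21,0.05,0,0,0,0.1,1],[-0.25,0.058,0,0,0,0.12,1],[-0.29,0.066,0,0,0,0.14,1],[-0.33,0.075,0,0,0,0.16,1],[-0.36,0.082,0,0,0,0.17,1],[-0.38,0.085,0,0,0,0.179,1]]])

```text
clock: 7.65
position: [0.4589, -0.1911, 0.1481]
ee_rot: [2.646, 1.692, -0.003]
force: [0.9, -0.8, -3.3]
width: 0.282
gripper_force: 40.0
```

>>> jog_arm(motion=[[[0,0,0.01,0,0,0,1],[0,0,0.02,0,0,0,1],[0,0,0.03,0,0,0,1],[0,0,0.03,0,0,0,1],[0,0,0.03,0,0,0,1],[0,0,0.03,0,0,0,1]]])

```text
clock: 8.15
position: [0.4601, -0.1853, 0.1185]
ee_rot: [-2.641, -1.701, 0.001]
force: [0.3, -0.6, -3.6]
width: 0.282
gripper_force: 40.0
```

Run:
```python
from h import *
o=observe();print(o["position"],o["clock"],o["force"],o["width"],o["gripper_force"])
go([.4585,-.1872,.088],-24.5)
```

```text
[ 0.460145   -0.18527451  0.11851747] 8.15 [ 0.25583507 -0.56081776 -3.55515196] 0.28238822607247294 39.99881386756897
shift [-0.0024 -0.0007  0.0305] turn [-0.001 -0.     0.001]
```

>>> jog_arm(motion=[[[-0.0024,-0.0007,0.01,0,0,0,1],[-0.0024,-0.0007,0.02,0,0,0,1],[-0.0024,-0.0007,0.028,0,0,0,1],[-0.0024,-0.0007,0.032,0,0,0,1],[-0.0024,-0.0007,0.034,0,0,0,1],[-0.0024,-0.0007,0.036,0,0,0,1],[-0.0024,-0.0007,0.038,0,0,0,1],[-0.0024,-0.0007,0.039,0,0,0,1],[-0.0024,-0.0007,0.039,0,0,0,1],[-0.0024,-0.0007,0.039,0,0,0,1]]])

```text
clock: 8.98
position: [0.4585, -0.1881, 0.0799]
ee_rot: [2.642, 1.699, 0.0]
force: [-0.6, 0.9, -3.6]
width: 0.28
gripper_force: 40.0
```

Run:
```python
from h import *
o=observe();print(o["position"],o["clock"],o["force"],o["ft_torque"])
go([.4585,-.1872,.078],-24.5)
```

```text
[ 0.45853355 -0.18812551  0.07985932] 8.9833 [-0.59559564  0.85159229 -3.59079612] [-0.15177035  0.13443974 -0.03161101]
shift [ 0.0008 -0.0004  0.0019] turn [ 0. -0. -0.]
```

No contact 3 mm below tip height, so the hole is over the pin. Next I lower it onto the deck.

>>> jog_arm(motion=[[[0,0,0.0005,0,0,0,1],[0,0,0.001,0,0,0,1],[0,0,0.0015,0,0,0,1],[0,0,0.002,0,0,0,1],[0,0,0.0025,0,0,0,1],[0,0,0.003,0,0,0,1],[0,0,0.003,0,0,0,1],[0,0,0.003,0,0,0,1]]])

```text
clock: 9.65
position: [0.4586, -0.1881, 0.0772]
ee_rot: [2.643, 1.699, 0.001]
force: [-2.2, 1.6, 7.1]
width: 0.275
gripper_force: 40.0
```

>>> jog_arm(motion=[[[0,0,0.0,0,0,0,1],[0,0,0.001,0,0,0,1],[0,0,0.002,0,0,0,1],[0,0,0.004,0,0,0,1],[0,0,0.005,0,0,0,1],[0,0,0.006,0,0,0,1],[0,0,0.007,0,0,0,1],[0,0,0.008,0,0,0,1],[0,0,0.008,0,0,0,1],[0,0,0.008,0,0,0,1]]], force=60)

```text
clock: 10.48
position: [0.4586, -0.1881, 0.0696]
ee_rot: [-2.643, -1.699, -0.002]
force: [-4.3, 1.7, 15.0]
width: 0.281
gripper_force: 60.0
```

>>> jog_arm(motion=[[[0,0,0.0005,0,0,0,1],[0,0,0.001,0,0,0,1],[0,0,0.0015,0,0,0,1],[0,0,0.002,0,0,0,1],[0,0,0.002,0,0,0,1],[0,0,0.002,0,0,0,1]]])

```text
clock: 10.98
position: [0.4586, -0.1881, 0.0685]
ee_rot: [-2.643, -1.698, -0.003]
force: [-9.2, 4.5, 31.3]
width: 0.278
gripper_force: 60.0
```

Run:
```python
from h import *
o=observe();print(o["position"],o["ee_rot"],o["force"],o["ft_torque"])
a=save("side","s5");b=save("wrist","w5")
# side camera: find the jig point in picture and crop
p=camera_params("side");f=192/np.tan(np.radians(p["vertical_fov"])/2)
Ti=np.linalg.inv(np.array(p["T"]));c=Ti[:3,:3]@np.array([.46,-.189,.06])+Ti[:3,3]
u,v=int(p["cx"]+f*c[0]/c[2]),int(p["cy"]+f*c[1]/c[2]);print(u,v)
y,x=max(v-70,0),max(u-90,0)
s=cv2.resize(a[y:y+140,x:x+180],(771,600),interpolation=2)
cv2.imwrite("pics/s5c.png",s[...,::-1])
```

```text
[ 0.45859908 -0.18810472  0.06854614] [-2.64256467 -1.69822221 -0.00305635] [-9.23478146  4.47476824 31.3041415 ] [0.83026285 2.15370867 0.0334808 ]
336 271
```

View pics/s5c.png

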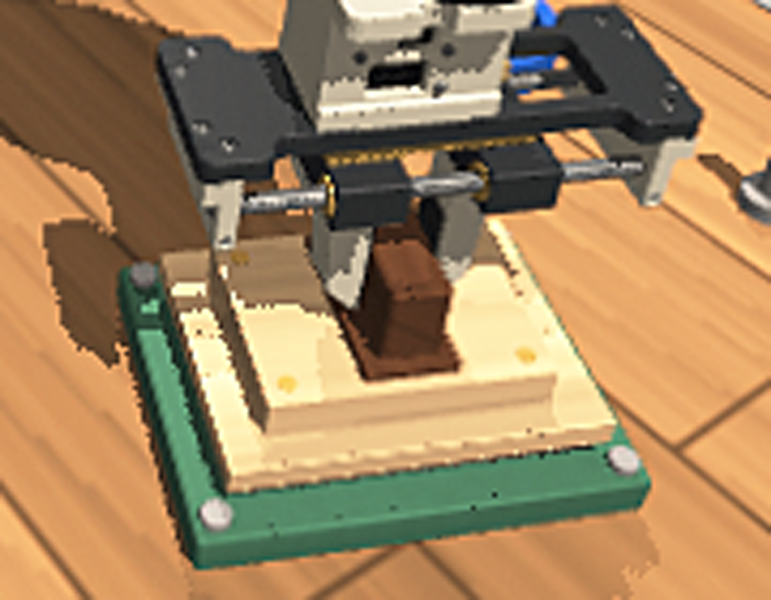

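The side view shows the cover lying flat on the lowered deck, square with the jig. The fingers are on the grip block and clear of the deck. The force rose steeply over the last millimetre, so the deck is on its stop.

Run:
```python
from h import *
o=observe();print(o["position"],o["force"],o["gripper_force"],o["clock"],abs(np.array(o["dq"])).max())
print(sign_off())
```

```text
[ 0.45862094 -0.18806753  0.06854459] [-7.53548668  4.80019918 30.56699381] 60.00935912132263 11.0833 0.0012764844034972617
the job is handed in; nothing more can be done
None
```

I set the smallest cover on the pin, square with the jig, pressed the deck down to its stop with about 30 N, and handed the job in at 11 s with the gripper still holding it down; sign_off returned no verdict.

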